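Open the slide box and put the orange slide on the light box

ROBOT

A 6-joint arm with a two-finger parallel gripper is mounted at the origin on the work surface. World frame = base frame: x ahead of the robot, y to its left, z up, the work surface at z = 0. Lengths are in m, angles in rad, forces in N, time in s.
With the tool pointing down it reaches from about 0.35 to 0.975 m from the base axis. Payload 7.1 kg.
Tool frame: the origin (TCP) lies midway between the tips of the shut fingers; the grasp point (between the pads) lies 19 mm behind it; z points along the fingers, y is the line along which they close (so a half turn about z gives the same grasp; the last joint's range is limited). The gripper opens to 88 mm and grips with 3 to 60 N. Pads are 20 mm wide; open, the fingers measure 115 mm over their backs; the gripper's body (75 mm by 178 mm) begins 61 mm behind the grasp point.
Start: joints at [1.179, 0.423, 1.63, -0, 1.089, -0.019], TCP at [0.228, 0.582, 0.223] pointing down, gripper open.
Joint ranges: [-3, 3], [-0.9, 2.11], [0.09, 2.58], [-1.31, 4.45], [0.11, 2.69], [-2.54, 2.54]. Speed limits (rad/s): [2.39, 2.39, 3.01, 3.14, 3.14, 3.14].

INTERFACE

Orientations are given as a unit quaternion [w, x, y, z].
In Python, from workcell import manip, optics gives the robot as it stands.
- The arm moves only by the tool apply_moves, never from a script. Its argument "plan" is a list of rows, each a list of 6 numbers: the shift along the world's x, y, z in m, then the turn, a rotation vector about the world's x, y, z in rad. A call has 1 to 5 rows; each row is the pose to reach, as a shift and turn from the pose commanded when the call began; what a row does not reach only later rows make up. A row lasts 1/12 s, in which the tool goes at most 41.7 mm and 7.16 degrees, less where a joint would pass 70% of its speed; a pose out of reach is approached as far as the arm can. A call with a gripper value outside its range is refused whole. "fingers" is the gripper's target within -1 to 1 (shut at 1, half-way at 0, fully open at -1), set as the call begins (left out, the last holds). The fingers move at their own pace and stop on an object; "newtons" is the grip in N (left out, the last holds). Time passes only in rows, so rows that repeat a pose let the fingers close. It gives the time, the measured TCP pose, the force, the opening and the grip force at its end, in the units of the state.
- manip.sense(): the state, without advancing time (a new reading comes with each control period).
- optics.grab_frame(name): name is "scene" or "top"; returns a dict with "pixels" (480x640x3 uint8, blue, green, red), "depth" (480x640 float32, m along the optical axis (not along the pixel's ray), 0 where there is no reading), "vertical_fov" (degrees; the focal length in pixels is half the picture's height over the tangent of half this angle, whatever the lens; pixels are square), "cx", "cy" (the principal point, pixels), "k1" (the pictures are not rectified: a ray, as slopes to the right and down, at radius r is drawn at 1 + k1 r^2 times it, then the intrinsics apply), "R" (3x3) and "t" (3): a world point X has camera coordinates R X + t. Camera axes: x right, y down, z forward; pixel columns grow to the right and rows downward; lengths in m; the calibration is good to about 2 mm. A picture is of the moment at which its call begins.
- manip.close_job(): hands the job in; it is judged then, once.
The state is a dict: "time": time; "qpos": joint angles; "joint_velocities": joint speeds; "tau": joint torques, N m; "position": TCP position; "tcp_rot": TCP orientation; "ft_force": force on the tool from outside, world axes, zero at the start; "torque": the same for the moment, N m; "opening": finger opening in m; "gripper_force": force on a finger pad.
Only numpy, scipy, OpenCV 4.12 (cv2) and the standard library are available. Lean on these libraries where they do the work, as an engineer would, in place of code of your own. Each camera call takes 0.05 s, during which the arm holds its last target. There are 200 camera calls.

TASK

Open the wooden slide box: lift the front end of its blue lid over the end lip, slide it out of its grooves and lay it flat on the black mat, bar up. Then take out the slide carrier with the orange bar and set it down, not dropped, inside the black frame on the light box, its long side along the frame's long side, and finally flip the red lamp switch fully over to on. Leave the green carrier in the slide box and everything else on the bench where it is.

Things in the scene. Friction and masses are not known exactly. Their poses are not given: they have to be found in the camera images.
- slide_box: Fixed open wooden box, 160 (x) x 120 (y) x 60 mm high, origin at the centre of its underside. Its front, where the lid comes out, faces its -x, roughly the robot. Floor 6 mm up, inside 144 x 96 mm; a divider 4 mm thick and 8 mm high parts front and rear compartments. The lid rests on ledges 44 mm up, between cheeks (to 60 mm) with 2 mm play each side.
- lip_top (a point): Middle of the top of the box's front lip, at (-77.5, 0, 50) mm in the box frame. The lip is 5 mm thick and stands 6 mm above the ledges, flush with the closed lid's top and about 4 mm in front of the lid: it stops the lid from being pulled straight out.
- grooves (a point): Point midway between the two grooves, at (49, 0, 54) mm in the box frame. Flanges over the rear part only (x from 18 mm to the rear end) overlap the sides of the lid by 6 mm; their underside is 54 mm up, so the grooves are 10 mm high for the 6 mm lid and it can tilt a little, front end up.
- lid: Loose blue lid, 141 (x) x 104 (y) x 6 mm, about 90 g, origin at the centre of the underside; closed at (-0.5, 0, 44) mm in the box, axes as the box. A white bar stands near its front (-x) end. The front edge can be raised about 10 mm, pivoting on the rear edge (8 mm at the bar is right); so raised it slides to the box's -x and after 60 mm is clear of the flanges.
- lid_bar (a point): Middle of the white grip bar, 26 (x) x 16 (y) x 22 mm high, centred 50 mm from the lid's centre towards -x; this point is 17 mm above the lid's underside, the bar's top 28 mm above it. Pinch across its 16 mm width (along the lid's y).
- lid_edge (a point): Middle of the lower front edge of the lid.
- orange_slide: Loose aluminium slide carrier, 34 (x) x 80 (y) x 6 mm, 60 g, with an orange grip bar in its middle, 26 (x) x 14 (y) mm, top 30 mm above the underside; pinch across its 14 mm width (along y). Origin at the centre of the underside, z up. It starts in the front or rear compartment of the closed box, 36 mm from the box's centre, x along the box's x.
- green_slide: The same carrier with a green bar, in the other compartment; it stays there.
- light_box: Fixed grey light box, 180 x 180 mm, top 40 mm above the bench, with a white panel; origin at the centre of its underside.
- frame_centre (a point): Centre, on the top surface, of a thin black painted frame on the panel, inside 50 (x) x 96 (y) mm; 25 mm to +x of the light box's centre, axes of the light box.
- lamp_switch (a joint): Red toggle lever on the light box at (-53, -60) mm from its centre, on a black block 70 x 50 x 25 mm standing on the top; its pivot is 22 mm above the top, the lever is 40 mm long and turns with little force (about 2 N at the tip): 0 leaning fully to the light box's -x (off), 1.0 rad leaning fully to +x (on). Stays where it is left.
- lamp_switch_tip (a point): Centre of the red ball, 26 mm across, at the lever's tip; it moves with the lever.
- mat: Fixed black rubber mat, 200 (x) x 160 (y) x 3 mm; origin at the centre of its underside.
- vial_a: Small amber vial with a white cap, 28 mm across, 55 mm high; bystander. Origin at the centre of its underside.
- vial_b: Small clear vial with a blue cap, 28 mm across, 55 mm high; bystander.
- dish: Open glass dish, 90 mm across, 16 mm high; bystander.
- reagent: Amber jar, 60 mm across, 110 mm high; bystander.
- block: Small cardboard box 50 x 90 x 35 mm; bystander.
- brush: Brush, 160 mm long, lying; bystander.
- pen: Black pen, 12 mm thick, about 130 mm long, lying; bystander.
Things that resemble listed ones, but are neither listed nor needed, are in the scene too. Of the things like the slide_box, leave any that is yellow; of the rest the smaller one is meant.

How it is judged:
On the way, in this order (a step that is already met when the one before it is completed fails the run):
1. the lid's front edge is lifted above the lip while the lid is still in its grooves (z of lid_edge in the frame of lip_top above -0.0005 m and x of lid_edge in the frame of lip_top above -0.02 m).
2. the lid lies flat on the mat, let go (horizontal distance between lid and mat below 0.045 m and z of lid in the frame of mat below 0.008 m and angle between lid's own z axis and vertical below 0.06 rad and contact force between the fingers and lid below 0.2 N), for 0.2 s.
3. the gripper brings the orange carrier down to within 6 mm of the panel, over the frame (x of orange_slide in the frame of frame_centre between -0.01 and 0.01 m and y of orange_slide in the frame of frame_centre between -0.012 and 0.012 m and angle between the x axis of orange_slide and the x axis of light_box, either way round below 0.2 rad and z of orange_slide in the frame of frame_centre below 0.006 m and contact force between the fingers and orange_slide above 0.3 N).
4. the orange carrier lies in the frame, let go (x of orange_slide in the frame of frame_centre between -0.01 and 0.01 m and y of orange_slide in the frame of frame_centre between -0.012 and 0.012 m and angle between the x axis of orange_slide and the x axis of light_box, either way round below 0.2 rad and z of orange_slide in the frame of frame_centre below 0.003 m and angle between orange_slide's own z axis and vertical below 0.06 rad and contact force between the fingers and orange_slide below 0.2 N), for 0.2 s.
5. the lamp switch is over to on (value of joint lamp_switch above 0.8 rad), for 0.1 s.
At the end, for the whole second after the job is handed in: Lid flat, bar up, within 45 mm of the mat centre; orange carrier flat on the panel within 10 mm (x) and 12 mm (y) of the frame centre, square within 0.2 rad; switch over 0.8 rad; green carrier flat in the slide box; all released and still (all of step 2 and all of step 4 and value of joint lamp_switch above 0.8 rad and linear speed of each of orange_slide, lid below 0.02 m/s and x of green_slide in the frame of slide_box between -0.06 and 0.06 m and y of green_slide in the frame of slide_box between -0.03 and 0.03 m and z of green_slide in the frame of slide_box below 0.02 m); the robot touches nothing.
It fails at once if a bystander is moved by more than 30 mm (distance of any of vial_a, vial_b, dish, reagent, block, brush, pen from where it was at the start of the episode above 0.03 m).
It fails at once if the lamp is switched on before the orange carrier is on the light box (value of joint lamp_switch above 0.8 rad and horizontal distance between orange_slide and frame_centre above 0.05 m).
It fails at once if the green carrier is lifted or pushed by more than 30 mm (distance of green_slide from where it was at the start of the episode above 0.03 m).
It also fails if it takes over 62 s, if anything falls off the work surface, if the arm or the gripper's body presses on something with over 40 N, if the wrist force passes 120 N, or if a joint passes its speed limit or range.

## Working session

There is one attempt and no reset: what is moved stays moved. The work goes in short steps, Python scripts to look and compute and a tool call to move; the robot and the scene stay as the last step left them, time stands still between calls to the robot, and variables do not carry over. Pictures are saved under pics/ and viewed, at most 10 in all, crops included, and the job is handed in when it is done.

Besides the shell and the picture viewer there is one more tool, called after ">>>" by a JSON object that holds its "op" and its "data", one argument or row to a line. apply_moves: Moves the arm, as the interface text tells. Its arguments: {"type":"object","properties":{"plan":{"type":"array"},"fingers":{"type":"number"},"newtons":{"type":"number"}},"required":["plan"]}

```bash
mkdir -p pics; cat > h.py <<'E'
import numpy as np, cv2
from workcell import manip, optics
def grab(n):
    f=optics.grab_frame(n); f['f']=240/np.tan(np.radians(f['vertical_fov'])/2); return f
def K(f): return np.array([[f['f'],0,f['cx']],[0,f['f'],f['cy']],[0,0,1.]])
def ray(f,uv):
    p=cv2.undistortPoints(np.array([[uv]],float),K(f),np.array([f['k1'],0,0,0,0.]))[0,0]
    return np.array([p[0],p[1],1])
def at_depth(f,uv):
    u,v=map(int,uv); d=np.median(f['depth'][v-1:v+2,u-1:u+2]); return f['R'].T@(ray(f,uv)*d-f['t'])
def at_z(f,uv,z):
    c=-f['R'].T@f['t']; d=f['R'].T@ray(f,uv); return c+d*(z-c[2])/d[2]
E
python3 - <<'E'
from h import *
import pickle
for n in('scene','top'):
    f=grab(n); cv2.imwrite(f'pics/{n}0.png',f['pixels']); pickle.dump(f,open(n+'0.pkl','wb')); print(n,-f['R'].T@f['t'],f['f'],f['k1'])
s=manip.sense();print(s)
E
```

```text
scene [1.11578186 0.48426783 0.92121643] 433.5230481544498 0.015708441167825438
top [0.32150858 0.05977579 1.68782744] 599.0438322708933 -0.14653502408848462
{'time': 0.1, 'qpos': array([ 1.17898345e+00,  4.23739607e-01,  1.63056138e+00,  1.34940838e-05,
        1.08861358e+00, -1.89829570e-02]), 'joint_velocities': array([-6.50895714e-04, -2.53110194e-04,  7.01467143e-04,  6.56484447e-04,
        6.42692754e-04, -5.90821000e-05]), 'tau': array([-4.54446326e-04, -5.45612204e+01, -2.74323839e+01,  6.44605514e-02,
        1.87792699e-02, -5.54332473e-05]), 'position': array([0.22743826, 0.58163639, 0.22201544]), 'tcp_rot': array([-1.40655862e-04,  1.85340203e-01,  9.82674194e-01, -6.45840689e-04]), 'ft_force': array([-0.78532245, -0.48304243, -0.66390967]), 'torque': array([0.02054815, 0.02164014, 0.01657143]), 'gripper_force': 0.0, 'opening': 0.08766808164292009}
```

View pics/scene0.png

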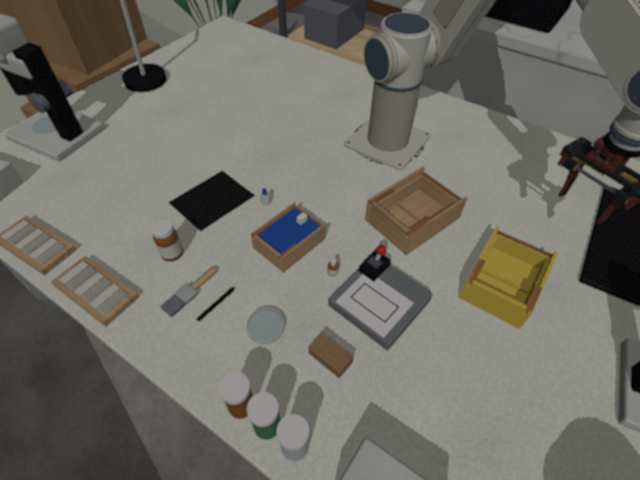

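View pics/top0.png

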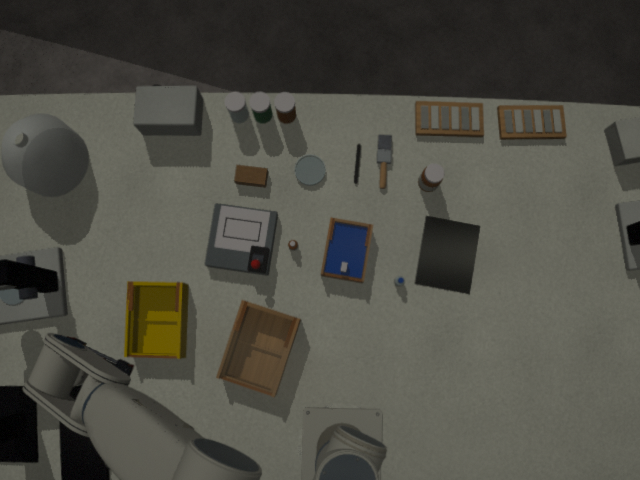

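Candidates for the slide box in the top view are the yellow box (155,320), the large wooden box (260,348) and the small wooden box with the blue lid (347,250). The yellow one is excluded, and of the other two the smaller is meant, so it is (347,250). The mat is at (448,255) and the light box at (241,239), with the red lever at (257,262). I'll confirm with one enlarged crop.

```bash
python3 - <<'E'
from h import *
import pickle
f=pickle.load(open('top0.pkl','rb'))
c=f['pixels'][195:305,195:355]
c=cv2.resize(c,(800,550),interpolation=cv2.INTER_CUBIC); c=cv2.convertScaleAbs(c,alpha=1.5)
cv2.imwrite('pics/crop1.png',c)
for n,uv in dict(bar=(344,267),lid=(347,245),mat=(448,255),lb=(240,222),vialb=(399,281),viala=(293,244),knob=(256,264)).items(): print(n,at_depth(f,uv).round(3))
E
```

```text
bar [0.493 0.003 0.07 ]
lid [ 0.557 -0.005  0.05 ]
mat [ 0.54  -0.295  0.005]
lb [0.617 0.295 0.041]
vialb [ 0.459 -0.149  0.054]
viala [0.555 0.144 0.055]
knob [0.492 0.238 0.112]
```

View pics/crop1.png

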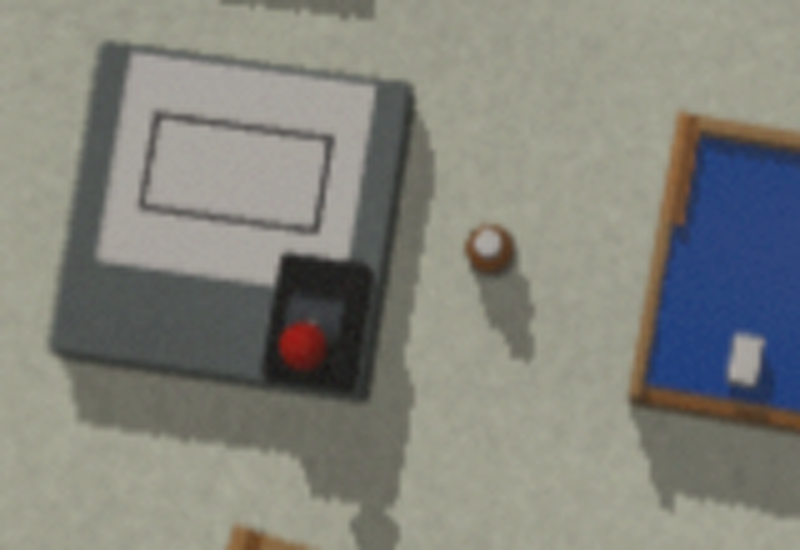

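The crop confirms the small wooden box with the blue lid, its bar at crop (745,360). The frame corners are at crop (158,114), (332,136), (318,232) and (142,209), and the red ball is at (302,347), leaning to -x.

```bash
cat >> h.py <<'E'
def cloud(f):
    v,u=np.mgrid[0:480,0:640]; uv=np.stack([u,v],-1).reshape(-1,1,2).astype(float)
    p=cv2.undistortPoints(uv,K(f),np.array([f['k1'],0,0,0,0.])).reshape(-1,2)
    d=f['depth'].reshape(-1,1); P=np.c_[p,np.ones(len(p))]*d-f['t']
    P=P@f['R']; P[d[:,0]==0]=np.nan; return P.reshape(480,640,3)
def maskz(f,m,z):
    v,u=np.nonzero(m); return np.array([at_z(f,(a,b),z) for a,b in zip(u,v)])
def rect(P):
    return cv2.minAreaRect(P[:,:2].astype(np.float32)*1000)
E
python3 - <<'E'
from h import *
import pickle
f=pickle.load(open('top0.pkl','rb'))
def big(m):
    n,l,s,c=cv2.connectedComponentsWithStats(m.astype(np.uint8)); return l==1+np.argmax(s[1:,4])
def win(u0,u1,v0,v1):
    w=np.zeros((480,640),bool); w[v0:v1,u0:u1]=1; return w
h=cv2.cvtColor(f['pixels'],cv2.COLOR_BGR2HSV); H,S,V=h[...,0],h[...,1],h[...,2]
w=win(305,388,205,300)
blue=big(w&(H>100)&(H<130)&(S>120)); wood=big(w&((S>80)))
mat=big(win(400,500,205,305)&(V<60))
for n,m,z in(('lid',blue,.05),('box',wood,.055),('mat',mat,.003)): print(n,rect(maskz(f,m,z)))
C=np.array([[158,114],[332,136],[318,232],[142,209]])/5+[195,195]-.4
W=np.array([at_z(f,c,.04) for c in C]);print('frame',W.round(4),W.mean(0))
P=cloud(f)
m=win(195,285,195,285)&(P[...,2]>.025);print('lb',rect(P[m]))
m=w&(V>110)&(S<90)&(P[...,2]>.06); print('bar',m.sum(),P[m].mean(0),np.median(P[m][:,2]))
m=win(195,285,195,285)&((H<8)|(H>172))&(S>150);print('ball',m.sum(),np.median(P[m],0))
# scene cross-check of bar and ball
g=pickle.load(open('scene0.pkl','rb'));h=cv2.cvtColor(g['pixels'],cv2.COLOR_BGR2HSV);Q=cloud(g)
m=win(285,320,200,230)&(h[...,1]<70)&(h[...,2]>100)&(Q[...,2]>.06);print('bar2',m.sum(),Q[m].mean(0),Q[m].min(0),Q[m].max(0))
for p in[(344,267),(380,240)]:print(cv2.cvtColor(f['pixels'],cv2.COLOR_BGR2HSV)[p[1],p[0]])
E
```

```text
lid ((543.7498779296875, -3.71405029296875), (101.1124496459961, 138.82205200195312), 81.15987396240234)
box ((543.4706420898438, -3.4399642944335938), (119.81291198730469, 163.3019561767578), 81.2393569946289)
mat ((543.4862670898438, -293.914306640625), (158.47816467285156, 201.07350158691406), 80.43484497070312)
frame [[0.6292 0.3352 0.04  ]
 [0.6185 0.2364 0.04  ]
 [0.564  0.2423 0.04  ]
 [0.575  0.3417 0.04  ]] [0.59667476 0.28889835 0.04      ]
lb ((571.2376708984375, 292.7972412109375), (183.0283966064453, 181.48226928710938), 83.04608917236328)
bar 16 [0.4955453  0.0051413  0.07175188] 0.07093132421959718
ball 69 [0.49161583 0.240939   0.1090599 ]
bar2 72 [0.49844257 0.00925121 0.06938382] [ 0.47086753 -0.04760031  0.06074995] [0.50983849 0.06322035 0.07579471]
[ 15  14 111]
[ 33  26 106]
```

>>> {"op": "apply_moves", "data": {
  "plan": [
    [0.267, -0.578, -0.02, 0, 0, 0.22],
    [0.267, -0.578, -0.02, 0, 0, 0.22],
    [0.267, -0.578, -0.02, 0, 0, 0.22],
    [0.267, -0.578, -0.02, 0, 0, 0.22],
    [0.267, -0.578, -0.02, 0, 0, 0.22]
  ],
  "fingers": 0,
  "newtons": 25
}}

```text
time: 0.52
position: [0.315, 0.3911, 0.2158]
tcp_rot: [-0.0, 0.076, 0.997, -0.0]
ft_force: [0.5, 0.3, 0.0]
opening: 0.0575
gripper_force: 0.0
```

>>> {"op": "apply_moves", "data": {
  "plan": [
    [0.179, -0.387, -0.05, 0, 0, 0],
    [0.179, -0.387, -0.05, 0, 0, 0],
    [0.179, -0.387, -0.05, 0, 0, 0],
    [0.179, -0.387, -0.05, 0, 0, 0],
    [0.179, -0.387, -0.05, 0, 0, 0]
  ]
}}

```text
time: 0.93
position: [0.402, 0.2033, 0.1917]
tcp_rot: [0.0, 0.076, 0.997, -0.0]
ft_force: [1.0, 0.1, 0.2]
opening: 0.0437
gripper_force: 0.0
```

>>> {"op": "apply_moves", "data": {
  "plan": [
    [0.09, -0.193, -0.025, 0, 0, 0],
    [0.09, -0.193, -0.025, 0, 0, 0],
    [0.09, -0.193, -0.025, 0, 0, 0],
    [0.09, -0.193, -0.025, 0, 0, 0],
    [0.09, -0.193, -0.025, 0, 0, 0]
  ]
}}

```text
time: 1.35
position: [0.4895, 0.0156, 0.1673]
tcp_rot: [-0.0, 0.076, 0.997, 0.0]
ft_force: [1.1, 1.2, -0.2]
opening: 0.0435
gripper_force: 0.0
```

>>> {"op": "apply_moves", "data": {
  "plan": [
    [0.004, -0.006, -0.03, 0, 0, 0],
    [0.004, -0.006, -0.06, 0, 0, 0],
    [0.004, -0.006, -0.07, 0, 0, 0],
    [0.004, -0.006, -0.07, 0, 0, 0],
    [0.004, -0.006, -0.07, 0, 0, 0]
  ]
}}

```text
time: 1.77
position: [0.4928, 0.0121, 0.0975]
tcp_rot: [-0.001, 0.076, 0.997, -0.0]
ft_force: [0.9, -0.4, 1.3]
opening: 0.0439
gripper_force: 0.0
```

```bash
python3 - <<'E'
from h import *
s=manip.sense();print(s['position'])
f=grab('scene');c=cv2.resize(f['pixels'][150:270,220:380],(800,600),interpolation=cv2.INTER_CUBIC)
def pr(p):
    q=cv2.projectPoints(np.array([p],float),cv2.Rodrigues(f['R'])[0],f['t'],K(f),np.array([f['k1'],0,0,0,0.]))[0][0,0];return q
for p in [(.4936,.0042,.072),(.4936+.07,.0042-.011,.072)]: q=pr(p);print(q);cv2.circle(c,tuple(int(a) for a in ((q-[220,150])*5+2)),3,(0,255,0),-1)
cv2.imwrite('pics/s1.png',cv2.convertScaleAbs(c,alpha=1.4))
E
```

```text
[0.49276198 0.0120847  0.09752133]
[301.21327774 214.30336542]
[281.76951205 228.7549923 ]
```

View pics/s1.png

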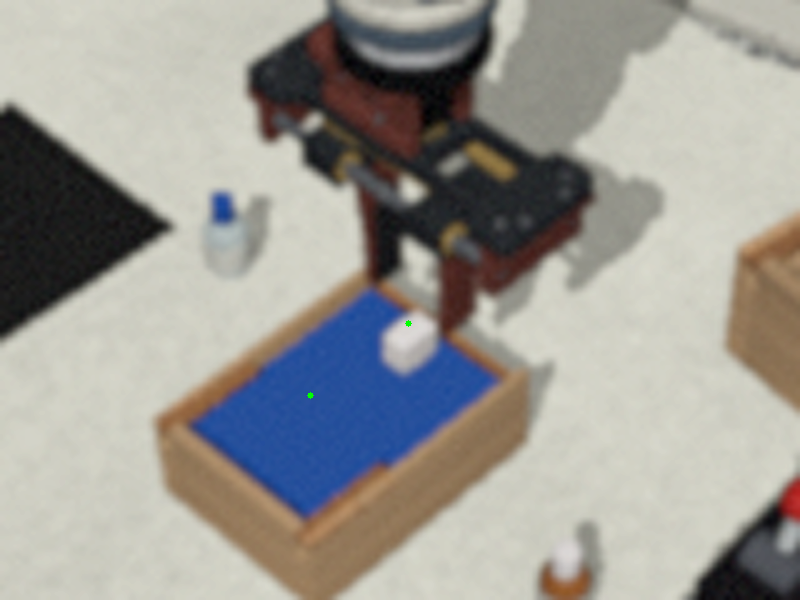

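The green dot sits on the bar's top centre at crop (408,323). The open fingers straddle the bar, but are about 8 mm too far to +y. I'll correct that and go down.

>>> {"op": "apply_moves", "data": {
  "plan": [
    [0.001, -0.008, 0, 0, 0, 0],
    [0.001, -0.008, -0.02, 0, 0, 0],
    [0.001, -0.008, -0.035, 0, 0, 0],
    [0.001, -0.008, -0.043, 0, 0, 0],
    [0.001, -0.008, -0.043, 0, 0, 0]
  ]
}}

```text
time: 2.23
position: [0.4939, 0.0037, 0.0543]
tcp_rot: [-0.0, 0.076, 0.997, -0.0]
ft_force: [-0.1, 0.2, 0.6]
opening: 0.0439
gripper_force: 0.0
```

>>> {"op": "apply_moves", "data": {
  "plan": [
    [0, 0, 0, 0, 0, 0],
    [0, 0, 0, 0, 0, 0],
    [0, 0, 0, 0, 0, 0],
    [0, 0, 0, 0, 0, 0],
    [0, 0, 0, 0, 0, 0]
  ],
  "fingers": 1,
  "newtons": 25
}}

```text
time: 2.65
position: [0.4948, 0.0038, 0.0552]
tcp_rot: [0.001, 0.076, 0.997, 0.0]
ft_force: [-0.3, 0.7, 3.9]
opening: 0.0157
gripper_force: 25.0
```

>>> {"op": "apply_moves", "data": {
  "plan": [
    [0, 0, 0.002, 0.0025, 0.016, 0],
    [0, 0, 0.004, 0.005, 0.032, 0],
    [0, 0, 0.006, 0.0075, 0.049, 0],
    [0, 0, 0.008, 0.01, 0.065, 0],
    [0, 0, 0.008, 0.01, 0.065, 0]
  ]
}}

```text
time: 3.07
position: [0.4953, 0.0037, 0.0631]
tcp_rot: [-0.032, 0.076, 0.997, 0.003]
ft_force: [0.5, 2.4, 0.4]
opening: 0.0158
gripper_force: 25.0
```

```bash
python3 - <<'E'
from h import *
s=manip.sense();print(s['position'],s['ft_force'],s['torque'],s['opening'])
f=grab('scene');c=cv2.resize(f['pixels'][170:260,240:360],(800,600),interpolation=cv2.INTER_CUBIC)
cv2.imwrite('pics/s2.png',cv2.convertScaleAbs(c,alpha=1.4))
P=cloud(f);h=cv2.cvtColor(f['pixels'],cv2.COLOR_BGR2HSV)
m=(h[...,0]>105)&(h[...,0]<128)&(h[...,1]>140);m[:195]=0;m[:,:245]=0;m[:,345:]=0;m[275:]=0
q=P[m]-[.5435,-.0035,0];a=-.153;x=q[:,0]*np.cos(a)+q[:,1]*np.sin(a)
pf=np.polyfit(x,q[:,2],1);print(m.sum(),x.min(),x.max(),pf,'front top z',np.polyval(pf,-.071),'rear',np.polyval(pf,.07))
E
```

```text
[0.49528043 0.0037135  0.06310959] [0.46750234 2.35976241 0.39916072] [ 0.21549691 -0.1345742  -0.01034829] 0.015837284274320542
 ** On entry to DLASCL parameter number  4 had an illegal value
 ** On entry to DLASCL parameter number  4 had an illegal value
 ** On entry to DLASCL parameter number  4 had an illegal value
 ** On entry to DLASCL parameter number  4 had an illegal value
 ** On entry to DLASCL parameter number  5 had an illegal value
 ** On entry to DLASCL parameter number  4 had an illegal valueTraceback (most recent call last):
  File "<stdin>", line 8, in <module>
    c, resids, rank, s = lstsq(lhs, rhs, rcond)
                         ~~~~~^^^^^^^^^^^^^^^^^
    x, resids, rank, s = _umath_linalg.lstsq(a, b, rcond,
                         ~~~~~~~~~~~~~~~~~~~^^^^^^^^^^^^^
                                             signature=signature)
                                             ^^^^^^^^^^^^^^^^^^^^
    raise LinAlgError("SVD did not converge in Linear Least Squares")
numpy.linalg.LinAlgError: SVD did not converge in Linear Least Squares
```

View pics/s2.png

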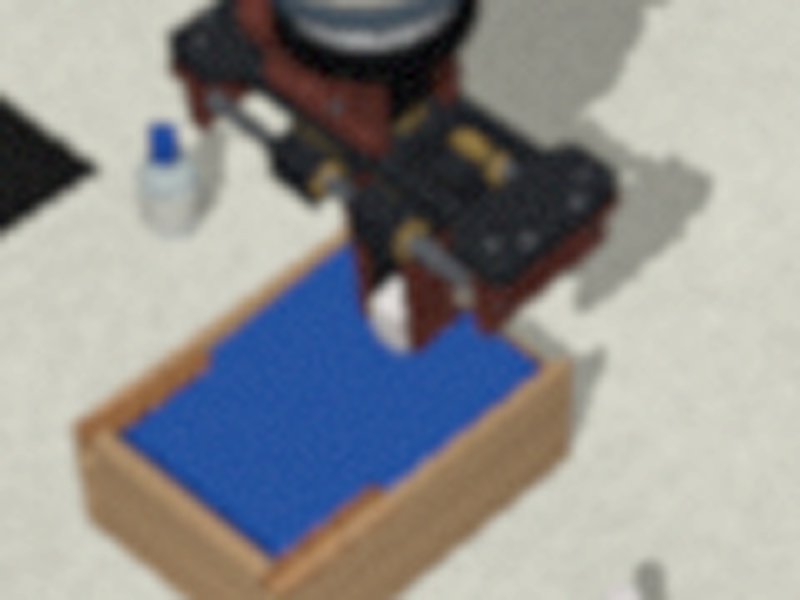

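The lid's front is now visibly raised, with the bar held between the fingers at crop (395,315). Next I slide it out.

>>> {"op": "apply_moves", "data": {
  "plan": [
    [-0.006, 0.001, 0, 0, 0, 0],
    [-0.012, 0.002, 0, 0, 0, 0],
    [-0.018, 0.003, 0, 0, 0, 0],
    [-0.024, 0.0037, 0.0005, 0, 0, 0],
    [-0.03, 0.0046, 0.001, 0, 0, 0]
  ]
}}

```text
time: 3.53
position: [0.4633, 0.0085, 0.0636]
tcp_rot: [-0.033, 0.076, 0.997, 0.003]
ft_force: [1.2, 1.1, -0.9]
opening: 0.0158
gripper_force: 25.0
```

>>> {"op": "apply_moves", "data": {
  "plan": [
    [-0.006, 0.001, 0, 0, 0, 0],
    [-0.012, 0.002, 0.0005, 0, 0, 0],
    [-0.018, 0.003, 0.001, 0, 0, 0],
    [-0.024, 0.0037, 0.0015, 0, 0, 0],
    [-0.03, 0.0046, 0.0025, 0, 0, 0]
  ]
}}

```text
time: 3.95
position: [0.4335, 0.013, 0.0661]
tcp_rot: [-0.033, 0.076, 0.997, 0.002]
ft_force: [-0.9, 0.8, -0.9]
opening: 0.0158
gripper_force: 25.0
```

>>> {"op": "apply_moves", "data": {
  "plan": [
    [-0.012, 0.002, 0.001, 0, 0, 0],
    [-0.015, 0.002, 0.012, 0, 0, 0],
    [-0.015, 0.002, 0.03, -0.003, -0.02, 0],
    [-0.015, 0.002, 0.06, -0.006, -0.04, 0],
    [-0.015, 0.002, 0.085, -0.01, -0.066, 0]
  ]
}}

```text
time: 4.37
position: [0.4179, 0.0149, 0.1518]
tcp_rot: [-0.0, 0.076, 0.997, -0.0]
ft_force: [1.1, -0.8, -0.5]
opening: 0.0155
gripper_force: 25.0
```

>>> {"op": "apply_moves", "data": {
  "plan": [
    [0.01, -0.035, 0, 0, 0, 0],
    [0.02, -0.07, 0, 0, 0, 0],
    [0.03, -0.105, 0, 0, 0, 0],
    [0.04, -0.14, 0, 0, 0, 0],
    [0.05, -0.175, 0, 0, 0, 0]
  ]
}}

```text
time: 4.78
position: [0.4684, -0.1613, 0.1511]
tcp_rot: [0.0, 0.076, 0.997, 0.0]
ft_force: [1.0, 0.3, -0.7]
opening: 0.0159
gripper_force: 25.0
```

>>> {"op": "apply_moves", "data": {
  "plan": [
    [0.009, -0.04, 0, 0, 0, 0],
    [0.018, -0.08, 0, 0, 0, 0],
    [0.027, -0.12, -0.01, 0, 0, 0],
    [0.027, -0.125, -0.04, 0, 0, 0],
    [0.027, -0.125, -0.08, 0, 0, 0]
  ]
}}

```text
time: 5.2
position: [0.4982, -0.2891, 0.0727]
tcp_rot: [0.004, 0.078, 0.997, -0.002]
ft_force: [0.6, 1.1, -1.7]
opening: 0.0155
gripper_force: 25.0
```

```bash
python3 - <<'E'
from h import *
s=manip.sense();print(s['position'],s['ft_force'],s['torque'],s['opening'])
f=grab('scene');c=cv2.resize(f['pixels'][135:255,150:310],(800,600),interpolation=cv2.INTER_CUBIC)
cv2.imwrite('pics/s3.png',cv2.convertScaleAbs(c,alpha=1.4))
E
```

```text
[ 0.49823947 -0.28908774  0.07273466] [ 0.64474386  1.0529318  -1.70468251] [ 0.046434    0.03225732 -0.01138207] 0.015474691183587961
```

View pics/s3.png

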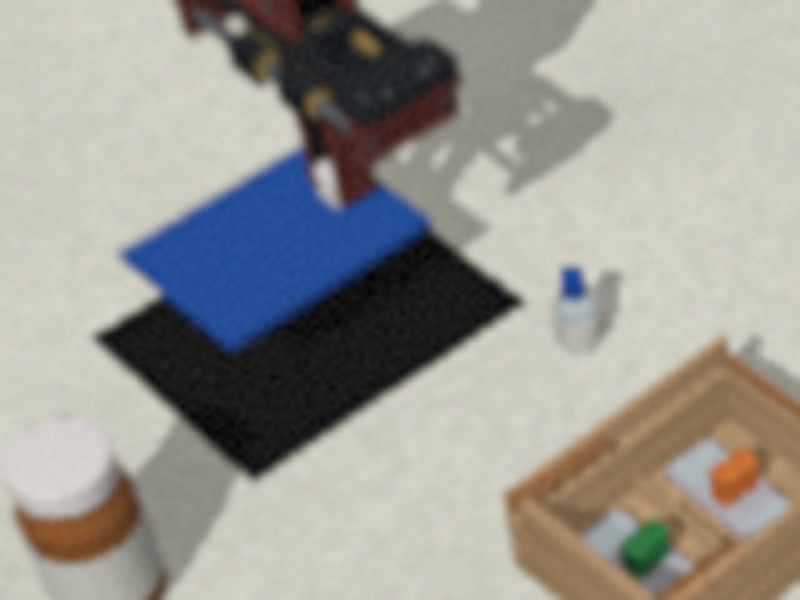

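The lid is held level above the mat, its front corner at crop (232,350). The box is open, with the orange bar in the front compartment (735,477) and the green one in the rear (645,548). I'll set the lid down.

>>> {"op": "apply_moves", "data": {
  "plan": [
    [-0.002, 0.002, -0.02, 0, 0, 0],
    [-0.002, 0.002, -0.04, 0, 0, 0],
    [-0.002, 0.002, -0.05, 0, 0, 0],
    [-0.002, 0.002, -0.055, 0, 0, 0],
    [-0.002, 0.002, -0.058, 0, 0, 0]
  ]
}}

```text
time: 5.67
position: [0.4935, -0.2822, 0.014]
tcp_rot: [-0.001, 0.076, 0.997, 0.001]
ft_force: [-9.1, 7.6, 32.4]
opening: 0.0159
gripper_force: 25.0
```

>>> {"op": "apply_moves", "data": {
  "plan": [
    [0, 0, 0, 0, 0, 0],
    [0, 0, 0, 0, 0, 0],
    [0, 0, 0, 0, 0, 0]
  ]
}}

```text
time: 5.92
position: [0.4949, -0.2833, 0.0142]
tcp_rot: [0.001, 0.076, 0.997, -0.0]
ft_force: [-0.4, 0.2, -0.1]
opening: 0.0157
gripper_force: 25.0
```

>>> {"op": "apply_moves", "data": {
  "plan": [
    [0, 0, 0, 0, 0, 0],
    [0, 0, 0, 0, 0, 0],
    [0, 0, 0, 0, 0, 0],
    [0, 0, 0, 0, 0, 0],
    [0, 0, 0, 0, 0, 0]
  ],
  "fingers": 0
}}

```text
time: 6.33
position: [0.4943, -0.2831, 0.0131]
tcp_rot: [0.001, 0.076, 0.997, 0.0]
ft_force: [0.2, -0.4, 0.6]
opening: 0.0429
gripper_force: 0.0
```

>>> {"op": "apply_moves", "data": {
  "plan": [
    [0, 0, 0.03, 0, 0, 0],
    [0, 0, 0.065, 0, 0, 0],
    [0, 0, 0.1, 0, 0, 0],
    [0, 0.03, 0.12, 0, 0, 0],
    [0, 0.07, 0.12, 0, 0, 0]
  ]
}}

```text
time: 6.75
position: [0.4976, -0.2158, 0.1378]
tcp_rot: [0.005, 0.078, 0.997, -0.002]
ft_force: [2.2, -0.1, -0.1]
opening: 0.0437
gripper_force: 0.0
```

```bash
python3 - <<'E'
from h import *
s=manip.sense();print(s['position'])
for n in('top','scene'):
    f=grab(n);P=cloud(f);h=cv2.cvtColor(f['pixels'],cv2.COLOR_BGR2HSV);H,S,V=h[...,0],h[...,1],h[...,2]
    x,y=P[...,0],P[...,1]
    m=(H>105)&(H<128)&(S>140)&(abs(x-.5435)<.15)&(abs(y+.294)<.13); q=P[m]; print(n,'lid',rect(q),np.median(q[:,2]))
    A=np.c_[q[:,:2],np.ones(len(q))];print(np.linalg.lstsq(A,q[:,2],rcond=None)[0])
    for nm,lo,hi in(('orange',4,14),('green',45,85)):
        m=(H>lo)&(H<hi)&(S>150)&(V>60)&(abs(x-.5435)<.07)&(abs(y+.0035)<.045)
        q=P[m]; 
        if m.sum()>3:print(n,nm,m.sum(),q.mean(0),q.min(0),q.max(0))
E
```

```text
[ 0.49758254 -0.21582306  0.13780261]
top lid ((0.0, 0.0), (0.0, 0.0), 0.0) nan
[0. 0. 0.]
top orange 40 [ 0.51096649 -0.00158695  0.03803384] [ 0.49886549 -0.00860413  0.03151552] [0.52234017 0.00515338 0.05242404]
scene lid ((550.1105346679688, -294.8829650878906), (123.89637756347656, 168.8141632080078), 80.03167724609375) 0.008096041415875605
[0.00169974 0.00797171 0.00911823]
scene orange 61 [0.51547036 0.00446679 0.03060441] [ 0.50204741 -0.00347429  0.01613162] [0.52815604 0.00978684 0.03831658]
scene green 27 [ 0.58475726 -0.00305725  0.03342769] [ 0.57451248 -0.00929897  0.02435141] [5.94800495e-01 3.64952380e-04 3.89895609e-02]
  return _methods._mean(a, axis=axis, dtype=dtype,
  ret = ret.dtype.type(ret / rcount)
```

>>> {"op": "apply_moves", "data": {
  "plan": [
    [0.003, 0.04, 0, 0, 0, 0],
    [0.006, 0.08, 0, 0, 0, 0],
    [0.009, 0.12, 0, 0, 0, 0],
    [0.012, 0.16, -0.01, 0, 0, 0],
    [0.012, 0.2, -0.02, 0, 0, 0]
  ]
}}

```text
time: 7.27
position: [0.5071, -0.0118, 0.1132]
tcp_rot: [0.001, 0.077, 0.997, 0.0]
ft_force: [0.5, -0.5, -0.6]
opening: 0.044
gripper_force: 0.0
```

>>> {"op": "apply_moves", "data": {
  "plan": [
    [0, 0.012, 0, 0, 0, 0],
    [0, 0.012, 0, 0, 0, 0],
    [0, 0.012, 0, 0, 0, 0],
    [0, 0.012, 0, 0, 0, 0]
  ]
}}

```text
time: 7.6
position: [0.5066, -0.0023, 0.1132]
tcp_rot: [0.001, 0.077, 0.997, -0.0]
ft_force: [0.1, -0.6, 0.1]
opening: 0.0439
gripper_force: 0.0
```

```bash
python3 - <<'E'
from h import *
s=manip.sense();print(s['position'])
f=grab('scene')
c=f['pixels'][170:290,225:385].copy();c=cv2.resize(c,(800,600),interpolation=cv2.INTER_CUBIC)
def pr(p):
    q=cv2.projectPoints(np.array([p],float),cv2.Rodrigues(f['R'])[0],f['t'],K(f),np.array([f['k1'],0,0,0,0.]))[0][0,0];return (q-[225,170])*5+2
a=-.153;R=np.array([[np.cos(a),-np.sin(a)],[np.sin(a),np.cos(a)]])
for dx,dy in((-13,-7),(13,-7),(13,7),(-13,7)):
    p=np.array([.510,0])+R@[dx/1000,dy/1000];cv2.circle(c,tuple(pr([*p,.036]).astype(int)),3,(255,0,255),-1)
cv2.imwrite('pics/s4.png',cv2.convertScaleAbs(c,alpha=1.4))
E
```

```text
[ 0.5065664  -0.00225554  0.11319632]
```

View pics/s4.png

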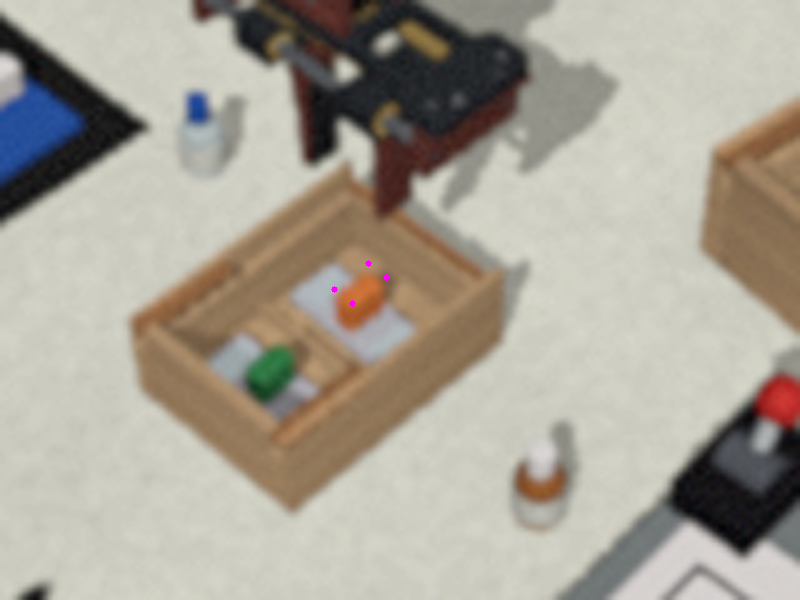

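The bar's top is at crop (361,291) against the marks' centre (360,283). That is the same small offset the scene camera showed on the lid bar, so the bar is near (0.510, 0.001) and the fingers straddle it. I'll go down and grip.

>>> {"op": "apply_moves", "data": {
  "plan": [
    [0.0035, 0.003, -0.03, 0, 0, 0],
    [0.0035, 0.003, -0.055, 0, 0, 0],
    [0.0035, 0.003, -0.075, 0, 0, 0],
    [0.0035, 0.003, -0.09, 0, 0, 0],
    [0.0035, 0.003, -0.095, 0, 0, 0]
  ]
}}

```text
time: 8.07
position: [0.5087, 0.0003, 0.0163]
tcp_rot: [-0.001, 0.077, 0.997, -0.0]
ft_force: [-1.1, -1.0, 0.6]
opening: 0.0443
gripper_force: 0.0
```

>>> {"op": "apply_moves", "data": {
  "plan": [
    [0, 0, 0, 0, 0, 0],
    [0, 0, 0, 0, 0, 0],
    [0, 0, 0, 0, 0, 0],
    [0, 0, 0, 0, 0, 0],
    [0, 0, 0, 0, 0, 0]
  ],
  "fingers": 1,
  "newtons": 25
}}

```text
time: 8.48
position: [0.5104, 0.0018, 0.019]
tcp_rot: [0.001, 0.076, 0.997, 0.0]
ft_force: [0.5, 0.0, -0.0]
opening: 0.0141
gripper_force: 3.6
```

>>> {"op": "apply_moves", "data": {
  "plan": [
    [0, 0, 0.01, 0, 0, 0],
    [0, 0, 0.03, 0, 0, 0],
    [0, 0, 0.065, 0, 0, 0],
    [0, 0, 0.1, 0, 0, 0],
    [0, 0, 0.13, 0, 0, 0]
  ]
}}

```text
time: 8.9
position: [0.5097, 0.002, 0.1509]
tcp_rot: [0.001, 0.076, 0.997, 0.0]
ft_force: [0.5, 0.5, -0.8]
opening: 0.0141
gripper_force: 25.0
```

>>> {"op": "apply_moves", "data": {
  "plan": [
    [0.012, 0.038, 0.01, 0, 0, 0],
    [0.024, 0.076, 0.01, 0, 0, 0.02],
    [0.035, 0.114, 0.01, 0, 0, 0.038],
    [0.047, 0.152, 0.01, 0, 0, 0.038],
    [0.058, 0.19, 0.01, 0, 0, 0.038]
  ]
}}

```text
time: 9.32
position: [0.568, 0.1938, 0.1596]
tcp_rot: [0.001, 0.057, 0.998, 0.0]
ft_force: [0.8, -1.3, -0.1]
opening: 0.0139
gripper_force: 25.0
```

>>> {"op": "apply_moves", "data": {
  "plan": [
    [0.011, 0.035, 0, 0, 0, 0],
    [0.022, 0.07, 0, 0, 0, 0],
    [0.029, 0.097, -0.01, 0, 0, 0],
    [0.029, 0.097, -0.04, 0, 0, 0],
    [0.029, 0.097, -0.07, 0, 0, 0]
  ]
}}

```text
time: 9.73
position: [0.5981, 0.2918, 0.0898]
tcp_rot: [0.003, 0.056, 0.998, 0.001]
ft_force: [0.7, -0.8, -1.6]
opening: 0.0139
gripper_force: 25.0
```

>>> {"op": "apply_moves", "data": {
  "plan": [
    [0, 0, 0, 0, 0, 0],
    [0, 0, 0, 0, 0, 0]
  ]
}}

```text
time: 9.9
position: [0.5953, 0.2884, 0.0874]
tcp_rot: [-0.001, 0.057, 0.998, -0.001]
ft_force: [0.2, -0.6, -0.5]
opening: 0.0138
gripper_force: 25.0
```

```bash
python3 - <<'E'
from h import *
s=manip.sense();print(s['position'],s['tcp_rot'])
f=grab('scene')
c=cv2.resize(f['pixels'][210:345,310:490],(800,600),interpolation=cv2.INTER_CUBIC)
cv2.imwrite('pics/s5.png',cv2.convertScaleAbs(c,alpha=1.4))
E
```

```text
[0.59532678 0.2884454  0.0874185 ] [-1.14401054e-03  5.72104710e-02  9.98361131e-01 -8.40360622e-04]
```

View pics/s5.png

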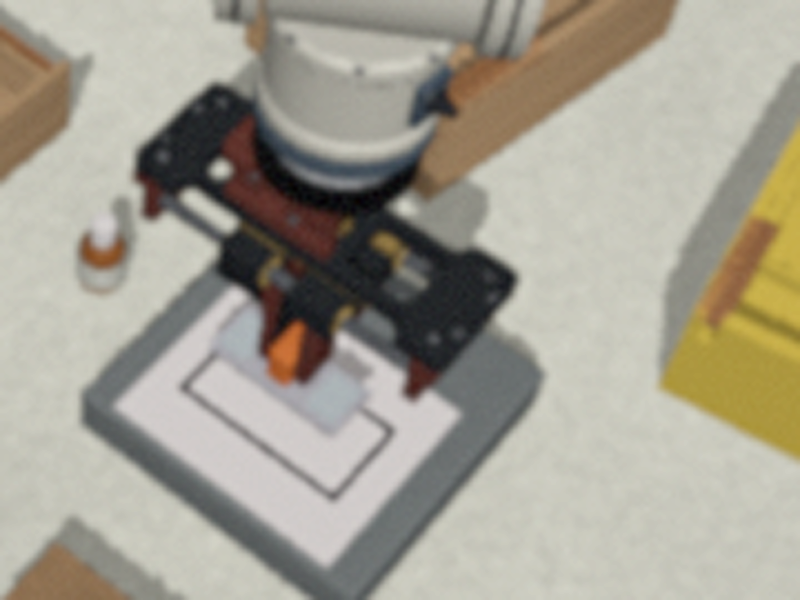

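The carrier hangs level above the frame, its bar at crop (285,352) and the frame visible below it. I'll lower it.

>>> {"op": "apply_moves", "data": {
  "plan": [
    [0.001, 0.001, -0.01, 0, 0, 0],
    [0.001, 0.001, -0.02, 0, 0, 0],
    [0.001, 0.001, -0.028, 0, 0, 0],
    [0.001, 0.001, -0.032, 0, 0, 0],
    [0.001, 0.001, -0.034, 0, 0, 0]
  ]
}}

```text
time: 10.37
position: [0.5973, 0.2895, 0.0532]
tcp_rot: [-0.0, 0.057, 0.998, -0.0]
ft_force: [-0.5, -0.2, -1.2]
opening: 0.0138
gripper_force: 25.0
```

>>> {"op": "apply_moves", "data": {
  "plan": [
    [0, 0, 0, 0, 0, 0],
    [0, 0, 0, 0, 0, 0],
    [0, 0, -0.001, 0, 0, 0],
    [0, 0, -0.001, 0, 0, 0]
  ]
}}

```text
time: 10.7
position: [0.5979, 0.29, 0.0532]
tcp_rot: [0.001, 0.057, 0.998, 0.0]
ft_force: [-0.3, 0.3, -1.3]
opening: 0.0137
gripper_force: 25.0
```

```bash
python3 - <<'E'
from h import *
s=manip.sense();print(s['position'],s['ft_force'])
f=grab('scene');P=cloud(f);h=cv2.cvtColor(f['pixels'],cv2.COLOR_BGR2HSV)
c=cv2.resize(f['pixels'][255:330,335:435],(800,600),interpolation=cv2.INTER_CUBIC)
cv2.imwrite('pics/s6.png',cv2.convertScaleAbs(c,alpha=1.4))
E
```

```text
[0.59785431 0.28996304 0.05320815] [-0.27650354  0.28403925 -1.29477347]
```

View pics/s6.png

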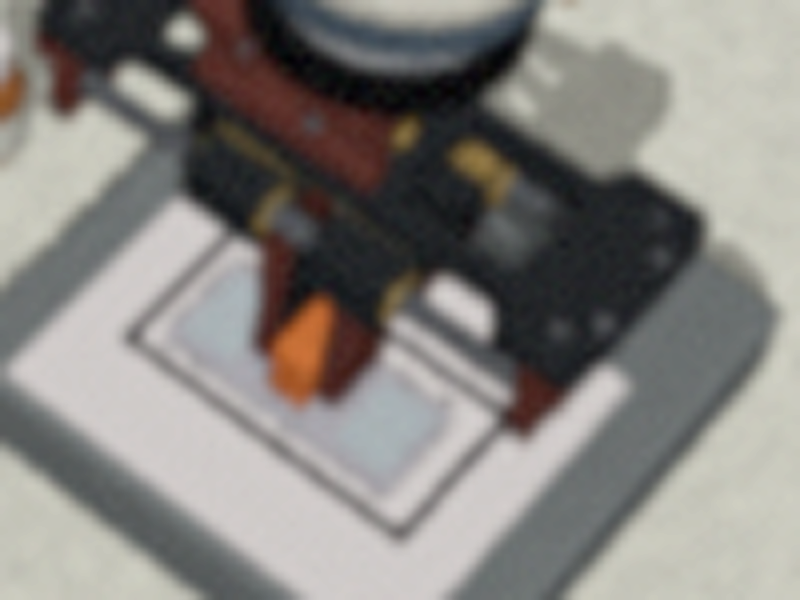

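The carrier sits centred and square inside the frame, its plate at crop (175–450, 260–490) within frame corners (130,338) and (400,535). I'll lower a touch more and release.

>>> {"op": "apply_moves", "data": {
  "plan": [
    [0, 0, -0.001, 0, 0, 0],
    [0, 0, -0.0015, 0, 0, 0],
    [0, 0, -0.0015, 0, 0, 0],
    [0, 0, -0.0015, 0, 0, 0]
  ]
}}

```text
time: 11.08
position: [0.5979, 0.29, 0.0531]
tcp_rot: [0.001, 0.057, 0.998, 0.0]
ft_force: [-3.1, -1.4, 9.4]
opening: 0.0138
gripper_force: 25.0
```

>>> {"op": "apply_moves", "data": {
  "plan": [
    [0, 0, 0, 0, 0, 0],
    [0, 0, 0, 0, 0, 0],
    [0, 0, 0, 0, 0, 0],
    [0, 0, 0, 0, 0, 0],
    [0, 0, 0, 0, 0, 0]
  ],
  "fingers": 0.2
}}

```text
time: 11.5
position: [0.5977, 0.2899, 0.0514]
tcp_rot: [0.0, 0.057, 0.998, -0.0]
ft_force: [-0.4, 0.3, -0.1]
opening: 0.0349
gripper_force: 0.0
```

>>> {"op": "apply_moves", "data": {
  "plan": [
    [0, 0, 0.03, 0, 0, 0],
    [0, 0, 0.065, 0, 0, 0],
    [0, 0, 0.1, 0, 0, 0],
    [0, 0, 0.12, 0, 0, 0],
    [0, 0, 0.12, 0, 0, 0]
  ]
}}

```text
time: 11.92
position: [0.6006, 0.2912, 0.1771]
tcp_rot: [0.004, 0.057, 0.998, 0.002]
ft_force: [0.2, 0.3, -0.6]
opening: 0.0352
gripper_force: 0.0
```

```bash
python3 - <<'E'
from h import *
s=manip.sense();print(s['position'])
f=grab('scene');P=cloud(f);h=cv2.cvtColor(f['pixels'],cv2.COLOR_BGR2HSV);H,S=h[...,0],h[...,1]
near=(abs(P[...,0]-.59)<.15)&(abs(P[...,1]-.28)<.1)&(P[...,2]<.13)
m=near&((H<4)|(H>172))&(S>150);print('ball',m.sum(),np.median(P[m],0),P[m].min(0),P[m].max(0))
m=near&(H>4)&(H<14)&(S>150);print('orange',m.sum(),np.median(P[m],0),P[m].max(0))
E
```

```text
[0.60061351 0.29123404 0.17708751]
ball 21 [0.49899781 0.2482471  0.10079388] [0.47933915 0.24250658 0.05780485] [0.50738668 0.26644797 0.11261304]
orange 72 [0.60487884 0.29281465 0.06923756] [0.61507332 0.29779706 0.07429636]
```

>>> {"op": "apply_moves", "data": {
  "plan": [
    [-0.035, -0.011, 0, 0, 0, 0],
    [-0.073, -0.022, 0, 0, 0, 0],
    [-0.11, -0.034, 0, 0, 0, 0],
    [-0.146, -0.045, 0, 0, 0, 0],
    [-0.146, -0.045, 0, 0, 0, 0]
  ],
  "fingers": 1
}}

```text
time: 12.38
position: [0.443, 0.2413, 0.1685]
tcp_rot: [-0.005, 0.057, 0.998, -0.003]
ft_force: [-0.6, -0.3, -0.8]
opening: 0.0054
gripper_force: 0.0
```

>>> {"op": "apply_moves", "data": {
  "plan": [
    [0, 0, -0.03, 0, 0, 0],
    [0, 0, -0.06, 0, 0, 0],
    [0, 0, -0.085, 0, 0, 0],
    [0, 0, -0.09, 0, 0, 0],
    [0, 0, -0.09, 0, 0, 0]
  ]
}}

```text
time: 12.8
position: [0.4501, 0.244, 0.0792]
tcp_rot: [-0.002, 0.057, 0.998, -0.001]
ft_force: [-0.1, 0.6, 0.3]
opening: 0.0004
gripper_force: 0.0
```

>>> {"op": "apply_moves", "data": {
  "plan": [
    [0.012, -0.001, 0.004, 0, 0, 0],
    [0.022, -0.002, 0.004, 0, 0, 0],
    [0.032, -0.003, 0.004, 0, 0, 0],
    [0.042, -0.004, 0.004, 0, 0, 0],
    [0.052, -0.005, 0.004, 0, 0, 0]
  ]
}}

```text
time: 13.22
position: [0.5057, 0.24, 0.0866]
tcp_rot: [0.001, 0.057, 0.998, 0.001]
ft_force: [-2.6, 0.9, -1.2]
opening: 0.0008
gripper_force: 1.3
```

>>> {"op": "apply_moves", "data": {
  "plan": [
    [0.002, 0, 0, 0, 0, 0],
    [0.003, 0, 0, 0, 0, 0],
    [0.003, 0, 0, 0, 0, 0]
  ]
}}

```text
time: 13.47
position: [0.507, 0.2398, 0.0858]
tcp_rot: [0.0, 0.058, 0.998, 0.0]
ft_force: [-4.5, 1.4, 3.6]
opening: 0.0005
gripper_force: 2.0
```

```bash
python3 - <<'E'
from h import *
s=manip.sense();print(s['position'],s['ft_force'])
f=grab('scene');P=cloud(f);h=cv2.cvtColor(f['pixels'],cv2.COLOR_BGR2HSV);H,S=h[...,0],h[...,1]
near=(abs(P[...,0]-.55)<.15)&(abs(P[...,1]-.28)<.1)&(P[...,2]<.13)
m=near&((H<4)|(H>172))&(S>150);print('ball',m.sum(),np.median(P[m],0))
c=cv2.resize(f['pixels'][225:345,330:490],(800,600),interpolation=cv2.INTER_CUBIC)
cv2.imwrite('pics/s7.png',cv2.convertScaleAbs(c,alpha=1.4))
E
```

```text
[0.50700474 0.23979113 0.08576337] [-4.51558864  1.35335751  3.55544282]
ball 99 [0.53520403 0.24229747 0.10449627]
```

>>> {"op": "apply_moves", "data": {
  "plan": [
    [0.002, 0, 0, 0, 0, 0],
    [0.004, 0, 0, 0, 0, 0],
    [0.006, -0.001, 0, 0, 0, 0],
    [0.006, -0.001, 0, 0, 0, 0]
  ]
}}

```text
time: 13.85
position: [0.5077, 0.2394, 0.0856]
tcp_rot: [-0.005, 0.058, 0.998, -0.0]
ft_force: [-23.0, 10.1, 17.4]
opening: 0.0006
gripper_force: 12.2
```

The force climbed to 23 N with no further motion, so the lever is at its stop. I'll back off and check.

>>> {"op": "apply_moves", "data": {
  "plan": [
    [-0.015, 0.002, 0, 0, 0, 0],
    [-0.035, 0.004, 0, 0, 0, 0],
    [-0.06, 0.006, 0.02, 0, 0, 0],
    [-0.06, 0.006, 0.06, 0, 0, 0],
    [-0.06, 0.006, 0.1, 0, 0, 0]
  ]
}}

```text
time: 14.27
position: [0.4512, 0.2443, 0.1856]
tcp_rot: [-0.001, 0.057, 0.998, -0.001]
ft_force: [1.4, 0.5, 0.5]
opening: 0.0001
gripper_force: 0.0
```

>>> {"op": "apply_moves", "data": {
  "plan": [
    [0, 0, 0.03, 0, 0, 0],
    [0, 0, 0.03, 0, 0, 0],
    [0, 0, 0.03, 0, 0, 0]
  ]
}}

```text
time: 14.52
position: [0.4547, 0.2455, 0.2178]
tcp_rot: [0.003, 0.057, 0.998, 0.001]
ft_force: [-0.4, 0.2, -0.2]
opening: 0.0005
gripper_force: 0.0
```

```bash
python3 - <<'E'
from h import *
s=manip.sense();print(s['position'],s['ft_force'])
f=grab('scene')
cv2.imwrite('pics/s8.png',cv2.convertScaleAbs(cv2.resize(f['pixels'][140:350,160:440],(800,600),interpolation=cv2.INTER_CUBIC),alpha=1.4))
E
```

```text
[0.45472933 0.24551932 0.21776976] [-0.40842606  0.21810591 -0.1525326 ]
```

View pics/s8.png

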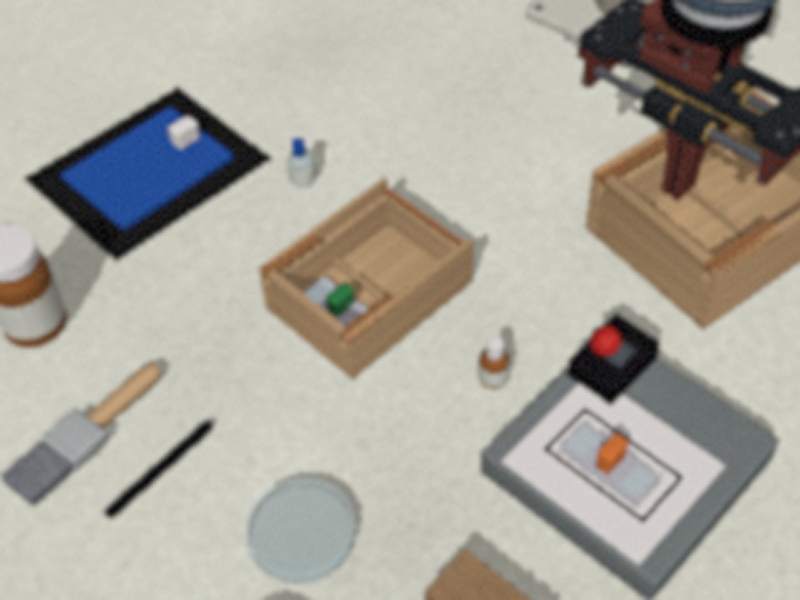

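The lid lies flat on the mat with its bar up (185,132), and the green carrier is still in the box (342,298). The orange carrier is centred in the frame (612,455), and the lever leans to +x (605,340). The gripper is clear.

```bash
python3 -c "
from workcell import manip
print(manip.close_job())"
```

```text
the job is handed in; nothing more can be done
None
```

I handed the job in after about 14.5 s of robot time (no verdict was returned); the last picture shows the lid flat on the mat bar up, the orange carrier square in the frame, the lamp switch over to on, the green carrier in its box, and the bystanders in view unmoved.

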